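# Snap the caddy lids shut and show the shaker's base to the date-code camera

### The arm

A 7-joint arm with a two-finger parallel gripper is mounted at the origin on a cart in front of the work surface, level with it; the furniture and walls round the work are solid. World frame = base frame: x ahead of the robot, y to its left, z up, the work surface at z = 0. Lengths are in m, angles in rad, forces in N, time in s.
With the tool pointing down it reaches from about 0.4 to 0.85 m from the base axis. Payload 10.4 kg.
Tool frame: the origin (TCP) lies midway between the tips of the shut fingers; the grasp point (between the pads) lies 19 mm behind it (manip.tcp_to_grasp is the distance from the TCP to the grasp point, in m); z points along the fingers, y is the line along which they close (so a half turn about z gives the same grasp; the last joint's range is limited). The gripper opens to 85 mm and grips with 20 to 120 N. Pads are 22 mm wide; open, the fingers measure 114 mm over their backs; the gripper's body (76 mm by 85 mm) begins 54 mm behind the grasp point. The pads swing forward as they close: fully open they stand 13 mm farther back than shut.
Start: joints at [-1.155, 0.332, -0.065, 1.46, 0.022, 1.35, -0.088], TCP at [0.266, 0.566, 0.231] pointing down, gripper open.
Joint ranges: [-2.6, 2.6], [-0.5, 2.12], [-1.47, 1.34], [0.16, 2.42], [-1.27, 4.41], [0.06, 2.06], [-2.6, 2.6]. Speed limits (rad/s): [2.22, 2.22, 2.79, 2.79, 3.14, 3.14, 3.14].

### API

Orientations are given as a unit quaternion [x, y, z, w].
In Python, from workcell import manip gives the robot as it stands.
- The arm moves only by the shell command python3 -m jog 'ROWS' [FORCE]. ROWS is a JSON object of lists of equal length, an entry for each row: "offset": the shift along the world's x, y, z in m, a list of three; "yaw": the turn about the world's z in degrees; "jaw": the closure, from 0 (fully open) to 1 (shut). A call has 1 to 20 rows; each row shifts and turns the commanded pose from where the row before left it; what a row does not reach is not made up. A row lasts 1/12 s, in which the tool goes at most 41.7 mm and 7.16 degrees, less where a joint would pass 70% of its speed; a pose out of reach is approached as far as the arm can. A call is refused whole if a number of a shift passes 0.0417 or a number of a turn 7.16, either way. A call with a gripper value outside its range is refused whole. The fingers move at their own pace and stop on an object; FORCE is the grip in N (left out, the last holds). Time passes only in rows, so rows that do not move let the fingers close. It gives the time, the measured TCP pose, the force, the opening and the grip force at its end, in the units of the state.
- manip.get_obs(): the state, without advancing time (a new reading comes with each control period).
- manip.camera(name): name is "scene" or "side" or "wrist"; returns a dict with "frame" (420x560x3 uint8, red, green, blue), "camera_matrix" (3x3 intrinsics, pixels), "eye" and "attitude" of the camera in the world; the wrist camera has in their place "hand_eye" (4x4, takes a point from camera to tool coordinates, whose origin is the TCP and whose axes are the flange's). Camera axes: x right, y up, looking along -z (the intrinsics and any distortion apply to the point x, -y, -z); pixel columns grow to the right and rows downward; lengths in m; the calibration is good to about 2 mm. A picture is of the moment at which its call begins: read the wrist's pose just before it. There is no depth.
- manip.hand_in(): hands the job in; it is judged then, once.
Trained networks look in a picture, given as the dict that the camera call returned (one of the last four; its "shot" number tells which), for a name from the list of things; names that differ only in an ending like _2 or _b are one class to them, and where a whole thing is asked for, a point or a joint stands for the part that bears it (a point fixed in the world has none). Each returns a list of dicts, best first, with "score" (0 to 1); they miss things now and then, are a little off and sometimes report something else, mostly with a low value. They report only what shows in the picture. A call takes as long as a camera call. They do not tell look-alikes from the thing itself.
- manip.masks_of(picture, name): "region" (420x560 bool, what is visible of it).
- manip.tip_of(picture, name): "at" ([x, y, z] in m, in world coordinates, good to about 4 mm: a listed point, or the origin of a listed thing).
The state is a dict: "clock": time; "joint_pos": joint angles; "joint_velocities": joint speeds; "tau": joint torques, N m; "position": TCP position; "ee_rot": TCP orientation; "ft_force": force on the tool from outside, world axes, zero at the start; "torque": the same for the moment, N m; "grip_width": opening from 0.0 (shut) to 1.0 (fully open); "grasp_force": force on a finger pad.
Only numpy, scipy, OpenCV 4.12 (cv2) and the standard library are available. Lean on these libraries where they do the work, as an engineer would, in place of code of your own. Each camera call takes 0.05 s, during which the arm holds its last target. There are 200 camera calls.

### The job

First press both flip lids of the condiment caddy down until their catches hold them shut, so that nothing falls into the cups; then take the slim shaker out of its well and hold it up to the date-code camera, its base squarely facing the lens, on the line of sight and about 10 cm away from the lens. Finish still holding it there in the gripper, lids shut; do not touch the camera, and leave the stout dredge in its well and the tin and the portion cup where they stand.

Things in the scene. Friction and masses are not known exactly. Their poses are not given: they have to be found in the camera images.
- caddy: Steel condiment caddy, fixed, 330 (its y) x 112 mm (its x); origin under its centre on the table, -x its front, to the robot. Two lidded bins, at y = +48.5 (left) and -48.5 mm, 90 wide, 104 deep, 60 high, a clear cup in each. At y = +128.5 and -128.5 mm an open well, 66 (x) x 60 mm inside, rim 36 mm, floor 4 mm above the table: one holds the shaker, the other the dredge, either way round
- lid_left (a joint): angle of the left (+y) bin's grey flip lid, rad: 0 shut at its stop, starts 0.6 to 0.9 open. 86 wide, 110 long, 3 mm thick; hinge line along the bin's far top edge, caddy x = +50, z = 63.5 mm. A weak spring lifts it; over the last 4 degrees a sprung catch clicks, then holds it under 0.04. Takes about 4 to 5 N straight down at the press point, until the stop is felt
- lid_left_press (a point): point on the top of the left lid, on its middle line, 55 mm from the hinge line, where it can be pressed; moves with the lid (65 mm above the table when shut)
- lid_right (a joint): angle of the right (-y) bin's lid, as lid_left
- lid_right_press (a point): press point on the right lid, as lid_left_press
- shaker: the slim shaker with clear sides and a grey top, loose, standing upright in one of the wells: 90 mm high, round, 44 mm across up to 66 mm height, 34 mm across above 74 mm; about 0.1 kg. Origin at the centre of its base, z along its axis from base to top
- dredge: the stout plain grey dredge, loose, standing in the other well, 59 mm across and 97 mm high; origin at the centre of its base. To be left there
- reader_head: head of the date-code camera, a grey 58 x 58 mm box with white ring and dark lens, fixed on a small stand (foot 90 x 80 mm) right of the caddy. Origin at the lens centre, 85 mm above the table; z is the line of sight, out of the lens, leaning 30 degrees from straight up toward the stand's front (roughly toward the robot)
- reader_focus (a point): the point in the air on the line of sight, 100 mm out from the lens, where the centre of the shaker's base belongs; axes as reader_head
- tin: small food tin, loose, 57 mm across and 72 mm high, upright on the table in front of the camera and caddy; origin at the centre of its base. A bystander
- portion_cup: two nested small white portion cups as one piece, loose, 61 mm across, 37 mm high, on the table behind the caddy; origin at the centre of its base. A bystander
Not all that is in view belongs to the job. What is shaped like the part that bears reader_head but orange is not meant.

How it is judged:
By the outcome, as a careful person would: the job done as asked, in the order asked, and still so for the second after the job is handed in, while the arm keeps its last pose, push and grip.
It also fails if it takes over 64 s, if anything falls off the work surface, if the arm or the gripper's body presses on something with over 40 N, if the wrist force passes 120 N, or if a joint passes its speed limit or range.

## Working session

There is one attempt and no reset: what is moved stays moved. The work goes in short steps, Python scripts to look and compute and a shell command to move; the robot and the scene stay as the last step left them, time stands still between calls to the robot, and variables do not carry over. Pictures are saved under pics/ and viewed, at most 10 in all, crops included, and the job is handed in when it is done.

```bash
ls; mkdir -p pics
cat > h.py <<'E'
from workcell import manip
import numpy as np, cv2
def shot(n,fn=None):
    p=manip.camera(n)
    if fn: cv2.imwrite('pics/'+fn,cv2.cvtColor(p['frame'],cv2.COLOR_RGB2BGR))
    return p
E
python3 - <<'E'
from h import *
o=manip.get_obs(); print({k:np.round(v,3).tolist() for k,v in o.items()}, manip.tcp_to_grasp)
for n in ['scene','side']:
    p=shot(n,n+'0.png')
    print(n,np.round(p['eye'],3),np.round(p['attitude'],3).tolist(),np.round(p['camera_matrix'],1).tolist(),[k for k in p])
    for t in ['caddy','lid_left_press','lid_right_press','shaker','dredge','reader_head','reader_focus','tin','portion_cup']:
        print(t,[(round(d['score'],2),np.round(d['at'],3).tolist()) for d in manip.tip_of(p,t)][:3])
a=cv2.imread('pics/scene0.png');b=cv2.imread('pics/side0.png')
E
```

```text
pics
{'clock': 0.0, 'joint_pos': [-1.155, 0.333, -0.065, 1.461, 0.022, 1.35, -0.089], 'joint_velocities': [-0.001, 0.0, 0.001, -0.001, 0.002, 0.002, 0.001], 'tau': [-0.001, -62.545, 0.049, -39.161, 0.016, 0.01, -0.0], 'position': [0.265, 0.565, 0.23], 'ee_rot': [0.218, 0.976, -0.001, -0.0], 'ft_force': [0.456, 0.508, -0.096], 'torque': [-0.012, -0.013, -0.068], 'grasp_force': 0.0, 'grip_width': 0.994} 0.0187
scene [-0.061 -0.93   0.947] [0.407, -0.144, -0.318, 0.844] [[490.7, 0.0, 280.9], [0.0, 490.7, 203.6], [0.0, 0.0, 1.0]] ['frame', 'camera_matrix', 'eye', 'attitude', 'shot']
caddy [(0.75, [0.563, 0.13, -0.001])]
lid_left_press [(0.59, [0.572, 0.178, 0.108])]
lid_right_press [(0.71, [0.585, 0.088, 0.104])]
shaker [(0.6, [0.591, 0.003, 0.002]), (0.22, [0.575, 0.176, 0.11])]
dredge [(0.76, [0.538, 0.256, 0.005])]
reader_head [(0.79, [0.657, -0.194, 0.086]), (0.76, [0.631, -0.55, 0.084])]
reader_focus [(0.9, [0.58, -0.55, 0.173]), (0.77, [0.606, -0.194, 0.176])]
tin [(0.89, [0.435, -0.13, 0.002])]
portion_cup [(0.66, [0.762, 0.116, -0.002])]
side [ 0.368 -1.519  0.681] [0.561, -0.054, -0.059, 0.824] [[505.6, 0.0, 277.9], [0.0, 505.6, 204.7], [0.0, 0.0, 1.0]] ['frame', 'camera_matrix', 'eye', 'attitude', 'shot']
caddy [(0.93, [0.564, 0.129, -0.0]), (0.67, [0.571, 0.184, 0.11])]
lid_left_press [(0.41, [0.569, 0.187, 0.107])]
lid_right_press [(0.43, [0.584, 0.085, 0.105])]
shaker [(0.79, [0.59, 0.005, 0.004]), (0.3, [0.656, -0.188, 0.088])]
dredge [(0.74, [0.54, 0.252, -0.002]), (0.63, [0.566, 0.133, -0.002])]
reader_head [(0.61, [0.631, -0.546, 0.082]), (0.53, [0.659, -0.191, 0.087])]
reader_focus []
tin [(0.71, [0.437, -0.13, 0.0])]
portion_cup [(0.72, [0.764, 0.113, -0.003])]
```

View pics/scene0.png

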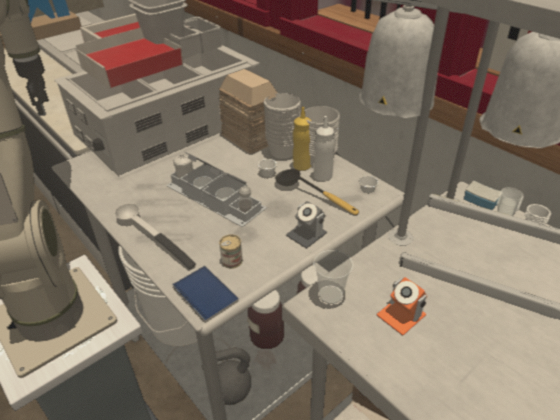

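View pics/side0.png

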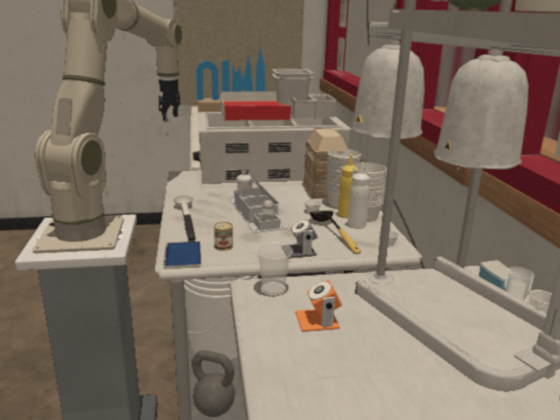

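Scene: the caddy spans roughly (170,160)–(260,215), with the shaker at its near right end (245,205) and the dredge at its far left end (182,165). The grey reader is at (307,222). The orange look-alike at (403,300) sits on the other table. The side view agrees. The jog only translates and yaws, so the 30° tilt has to come from pivoting the shaker in the pads against the well rim.

```bash
python3 -m jog '{"offset":[[0.012,-0.026,0.004],[0.012,-0.026,0.004],[0.012,-0.026,0.004],[0.012,-0.026,0.004],[0.012,-0.026,0.004],[0.012,-0.026,0.004],[0.012,-0.026,0.004],[0.012,-0.026,0.004],[0.012,-0.026,0.004],[0.012,-0.026,0.004],[0.018,-0.022,0.003],[0.018,-0.022,0.003],[0.018,-0.022,0.003],[0.018,-0.022,0.003],[0.018,-0.022,0.003],[0.018,-0.022,0.003],[0.018,-0.022,0.003],[0.018,-0.022,0.003],[0,0,0],[0,0,0]],"yaw":[-5.3,-5.3,-5.3,-5.3,-5.3,-5.3,-5.3,-5.3,-5.3,-5.3,0,0,0,0,0,0,0,0,0,0],"jaw":[0,0,0,0,0,0,0,0,0,0,0,0,0,0,0,0,0,0,0,0]}'
cat >> h.py <<'E'
from scipy.spatial.transform import Rotation as R
def obs():
    o=manip.get_obs(); print({k:np.round(o[k],3).tolist() for k in ['clock','position','ee_rot','ft_force','grip_width','grasp_force']}); return o
def tips(p,names):
    for t in names:
        print(t,[(round(d['score'],2),np.round(d['at'],4).tolist()) for d in manip.tip_of(p,t)][:3])
E
python3 - <<'E'
from h import *
o=obs(); print(np.round(o['joint_pos'],2))
p=shot('wrist','w1.png'); print(np.round(p['hand_eye'],3).tolist())
tips(p,['caddy','lid_left_press','lid_right_press','shaker','dredge','reader_head','reader_focus'])
E
```

```text
clock: 2.67
position: [0.5302, 0.1283, 0.2954]
ee_rot: [0.632, 0.775, 0.0, 0.0]
ft_force: [-0.3, 1.6, 0.1]
grip_width: 1.0
grasp_force: 0.0
{'clock': 2.667, 'position': [0.53, 0.128, 0.295], 'ee_rot': [0.632, 0.775, 0.0, 0.0], 'ft_force': [-0.281, 1.617, 0.118], 'grip_width': 1.0, 'grasp_force': 0.0}
[-0.68  0.12  0.4   1.59 -0.05  1.44 -0.07]
[[0.0, 0.959, 0.285, 0.072], [1.0, -0.0, -0.001, 0.0], [-0.001, 0.285, -0.959, -0.143], [0.0, 0.0, 0.0, 1.0]]
caddy [(0.59, [0.5672, 0.1313, -0.0015])]
lid_left_press [(0.56, [0.5682, 0.1821, 0.1072])]
lid_right_press [(0.56, [0.5832, 0.0826, 0.1062])]
shaker [(0.59, [0.5888, 0.0032, 0.0052])]
dredge [(0.16, [0.7662, 0.1138, -0.003])]
reader_head []
reader_focus []
```

View pics/w1.png

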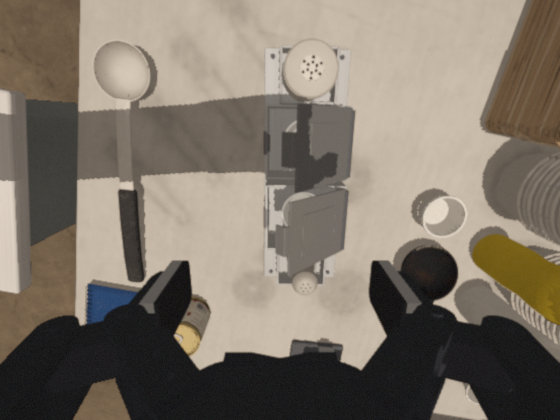

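Wrist view: the caddy is vertical in the image, so the yaw is aligned. The dredge is at (311,68), the lids at (310,143) and (312,228), and the shaker top at (305,283). I'll press the left lid first.

```bash
python3 -m jog '{"offset":[[0.005,0.012,0],[0.005,0.012,0],[0.005,0.012,-0.01],[0.005,0.0125,-0.025],[0,0,-0.025],[0,0,-0.025],[0,0,-0.025],[0,0,-0.025],[0,0,-0.01],[0,0,-0.01],[0,0,-0.01],[0,0,-0.01],[0,0,-0.01],[0,0,-0.01],[0,0,-0.01],[0,0,-0.006],[0,0,0],[0,0,0]],"yaw":[0,0,0,0,0,0,0,0,0,0,0,0,0,0,0,0,0,0],"jaw":[1,1,1,1,1,1,1,1,1,1,1,1,1,1,1,1,1,1]}' 40
```

```text
clock: 4.57
position: [0.5495, 0.1783, 0.0842]
ee_rot: [0.63, 0.776, -0.0, -0.0]
ft_force: [0.5, 0.5, 1.1]
grip_width: 0.0
grasp_force: 0.1
```

```bash
python3 -m jog '{"offset":[[0,0,-0.005],[0,0,-0.005],[0,0,-0.004],[0,0,-0.003],[0,0,-0.002],[0,0,0],[0,0,0]],"yaw":[0,0,0,0,0,0,0],"jaw":[1,1,1,1,1,1,1]}'
```

```text
clock: 5.15
position: [0.5495, 0.1783, 0.0652]
ee_rot: [0.63, 0.776, 0.0, 0.0]
ft_force: [-0.2, -0.6, 0.3]
grip_width: 0.003
grasp_force: 0.0
```

```bash
python3 -m jog '{"offset":[[0,0,-0.001],[0,0,-0.001],[0,0,0],[0,0,0]],"yaw":[0,0,0,0],"jaw":[1,1,1,1]}'; python3 -m jog '{"offset":[[0,0,-0.001],[0,0,-0.001],[0,0,0],[0,0,0]],"yaw":[0,0,0,0],"jaw":[1,1,1,1]}'
```

```text
clock: 5.48
position: [0.5497, 0.1784, 0.0647]
ee_rot: [0.63, 0.776, 0.0, -0.0]
ft_force: [-7.1, -1.2, 16.8]
grip_width: 0.001
grasp_force: 8.3
clock: 5.82
position: [0.5498, 0.1784, 0.0642]
ee_rot: [0.63, 0.776, 0.001, -0.0]
ft_force: [-15.1, -3.7, 32.6]
grip_width: -0.0
grasp_force: 16.5
```

The stop is felt. I'll lift and move over to the right lid.

```bash
python3 -m jog '{"offset":[[0,0,0.005],[0,0,0.02],[0,0,0.03],[0,0,0.03],[0,0,0.035],[0.005,-0.024,0],[0.005,-0.024,0],[0.005,-0.024,0],[0.005,-0.025,0],[0,0,-0.02],[0,0,-0.02],[0,0,-0.01],[0,0,-0.01],[0,0,-0.01],[0,0,-0.01],[0,0,-0.01],[0,0,-0.01],[0,0,0],[0,0,0]],"yaw":[0,0,0,0,0,0,0,0,0,0,0,0,0,0,0,0,0,0,0],"jaw":[1,1,1,1,1,1,1,1,1,1,1,1,1,1,1,1,1,1,1]}'
python3 - <<'E'
from h import *
p=shot('wrist','w2.png')
E
```

```text
clock: 7.4
position: [0.5693, 0.0813, 0.0809]
ee_rot: [0.63, 0.776, -0.0, -0.0]
ft_force: [-0.2, -0.3, 1.4]
grip_width: -0.003
grasp_force: 0.1
```

View pics/w2.png

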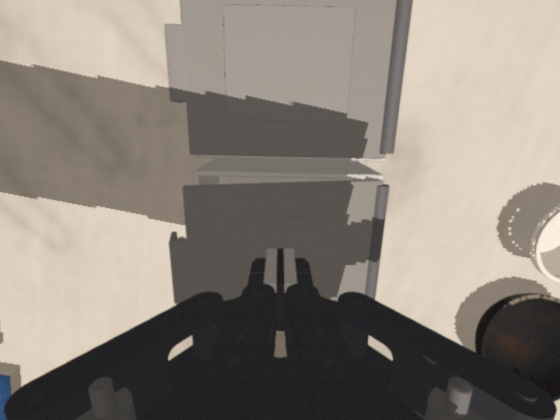

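The left lid (top, spanning about 180–395 px) lies flat and shut, and the finger is on the right lid. I'll press on.

```bash
python3 -m jog '{"offset":[[0,0,-0.005],[0,0,-0.005],[0,0,-0.004],[0,0,-0.002],[0,0,-0.001],[0,0,-0.001],[0,0,0],[0,0,0]],"yaw":[0,0,0,0,0,0,0,0],"jaw":[1,1,1,1,1,1,1,1]}'; python3 -m jog '{"offset":[[0,0,-0.001],[0,0,-0.001],[0,0,0],[0,0,0]],"yaw":[0,0,0,0],"jaw":[1,1,1,1]}'
```

```text
clock: 8.12
position: [0.5696, 0.0813, 0.0647]
ee_rot: [0.63, 0.776, 0.0, -0.0]
ft_force: [-8.5, -0.8, 17.5]
grip_width: 0.002
grasp_force: 9.0
clock: 8.45
position: [0.5697, 0.0813, 0.0642]
ee_rot: [0.63, 0.776, 0.001, -0.0]
ft_force: [-15.3, -1.1, 34.8]
grip_width: 0.001
grasp_force: 17.4
```

```bash
python3 -m jog '{"offset":[[0,0,0.01],[0,0,0.03],[0,0,0.04],[0,0,0.04],[0.005,-0.02,0.03],[0.005,-0.02,0.02],[0.005,-0.02,0],[0.004,-0.017,0],[0,0,0],[0,0,0]],"yaw":[0,0,0,0,0,0,0,0,0,0],"jaw":[1,1,0.5,0,0,0,0,0,0,0]}'
python3 - <<'E'
from h import *
o=obs()
p=shot('wrist','w3.png'); tips(p,['shaker','reader_head','reader_focus','lid_right_press','caddy','tin'])
for n in ['scene','side']:
    p=shot(n); tips(p,['shaker','reader_head','reader_focus','lid_left_press','lid_right_press'])
E
```

```text
clock: 9.28
position: [0.5885, 0.0034, 0.2311]
ee_rot: [0.631, 0.776, -0.0, -0.0]
ft_force: [0.4, -0.4, 1.1]
grip_width: 1.001
grasp_force: 0.0
{'clock': 9.283, 'position': [0.588, 0.003, 0.231], 'ee_rot': [0.631, 0.776, -0.0, -0.0], 'ft_force': [0.4, -0.382, 1.129], 'grip_width': 1.001, 'grasp_force': 0.0}
shaker [(0.57, [0.5897, 0.0028, 0.0059])]
reader_head [(0.65, [0.768, 0.1146, -0.0018]), (0.57, [0.6576, -0.1869, 0.0847])]
reader_focus []
lid_right_press [(0.7, [0.5668, 0.0805, 0.0661])]
caddy [(0.73, [0.5658, 0.1297, -0.0011])]
tin [(0.7, [0.4376, -0.1331, 0.0053])]
shaker [(0.73, [0.5884, 0.0028, 0.0021]), (0.67, [0.5363, 0.2547, 0.0055])]
reader_head [(0.65, [0.6275, -0.5508, 0.0833]), (0.64, [0.6581, -0.1918, 0.0854])]
reader_focus [(0.98, [0.6057, -0.1926, 0.1738]), (0.6, [0.5783, -0.5495, 0.1732])]
lid_left_press [(0.89, [0.5524, 0.1756, 0.0689])]
lid_right_press [(0.92, [0.5631, 0.0879, 0.0691])]
shaker [(0.63, [0.583, 0.0066, 0.0024])]
reader_head [(0.8, [0.6293, -0.5451, 0.0838]), (0.72, [0.6544, -0.1879, 0.0865])]
reader_focus []
lid_left_press [(0.69, [0.5503, 0.1779, 0.0699])]
lid_right_press [(0.8, [0.5632, 0.0799, 0.065])]
```

View pics/w3.png

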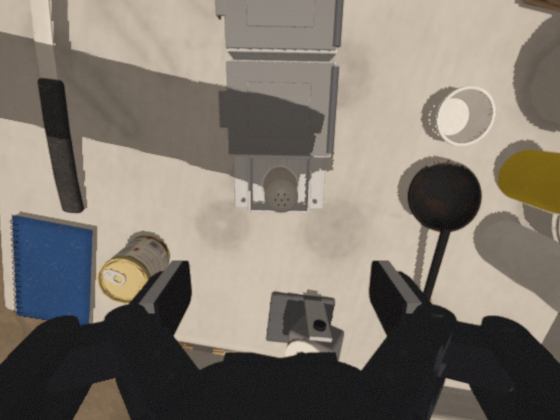

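Both lids are flat and the shaker top is at (281,190). Before grasping I'll hover over the reader to measure its line-of-sight azimuth, after checking that the lamps are clear.

```bash
python3 - <<'E'
from h import *
def ray(p,u,v):
    K=p['camera_matrix']; d=np.array([(u-K[0,2])/K[0,0],-(v-K[1,2])/K[1,1],-1]); return np.array(p['eye']),R.from_quat(p['attitude']).apply(d)
a=shot('scene');b=shot('side')
for (u1,v1),(u2,v2) in [((398,105),(390,130)),((545,140),(480,160)),((324,130),(360,180)),((302,118),(350,168))]:
    e1,d1=ray(a,u1,v1);e2,d2=ray(b,u2,v2)
    s=np.linalg.lstsq(np.c_[d1,-d2],e2-e1,rcond=None)[0]; print(np.round(e1+s[0]*d1,3),np.round(e2+s[1]*d2,3))
E
python3 -m jog '{"offset":[[0.006,-0.026,0.016],[0.006,-0.026,0.016],[0.006,-0.026,0.016],[0.006,-0.026,0.016],[0.006,-0.026,0.016],[0.006,-0.026,0],[0.005,-0.02,0],[0,0,0],[0,0,0]],"yaw":[0,0,0,0,0,0,0,0,0],"jaw":[0,0,0,0,0,0,0,0,0]}'
python3 - <<'E'
from h import *
o=obs(); print(np.round(o['joint_pos'],2))
p=shot('wrist'); tips(p,['reader_head','reader_focus'])
cv2.imwrite('pics/w4.png',cv2.resize(cv2.cvtColor(p['frame'],cv2.COLOR_RGB2BGR)[80:320,120:440],None,fx=2.4,fy=2.4,interpolation=cv2.INTER_CUBIC))
np.savez('w4.npz',K=p['camera_matrix'],he=p['hand_eye'],pos=o['position'],q=o['ee_rot'])
E
```

```text
[ 0.856 -0.293  0.379] [ 0.863 -0.293  0.39 ]
[ 0.925 -0.619  0.399] [ 0.927 -0.62   0.403]
[ 0.901 -0.004  0.165] [ 0.894 -0.005  0.155]
[0.89  0.085 0.175] [0.885 0.084 0.169]
clock: 11.08
position: [0.6293, -0.173, 0.311]
ee_rot: [0.631, 0.776, -0.0, -0.0]
ft_force: [0.4, 1.0, 0.5]
grip_width: 0.997
grasp_force: 0.0
{'clock': 11.083, 'position': [0.629, -0.173, 0.311], 'ee_rot': [0.631, 0.776, -0.0, -0.0], 'ft_force': [0.44, 0.981, 0.472], 'grip_width': 0.997, 'grasp_force': 0.0}
[-0.2   0.4   0.57  1.27 -0.21  1.53  0.55]
reader_head [(0.82, [0.6565, -0.1863, 0.0806]), (0.47, [0.5882, 0.0057, 0.0042])]
reader_focus []
```

View pics/w4.png

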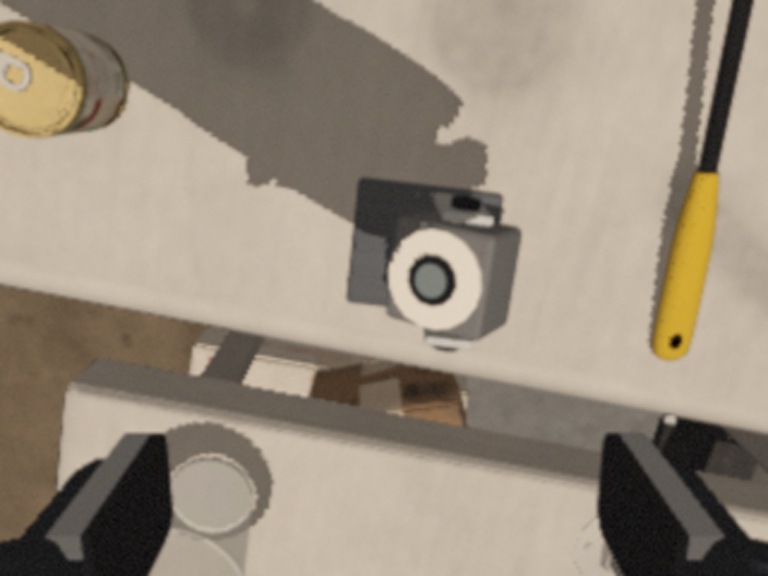

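Crop: foot corners are at (361,179), (501,193) and (348,300), and the lens centre at (431,280). The head leans to image left, toward the robot. Now I'll turn these into an azimuth.

Run:
```python
from h import *
d=np.load('w4.npz');K=d['K'];T=d['he'];Rq=R.from_quat(d['q']).as_matrix()
def px(u,v,z):
    u=120+u/2.4;v=80+v/2.4
    c=np.array([(u-K[0,2])/K[0,0],-(v-K[1,2])/K[1,1],-1])
    o=Rq@T[:3,3]+d['pos']; r=Rq@(T[:3,:3]@c); return o+r*(z-o[2])/r[2]
L=px(431,280,.085);print('lens',L)
a,b,c=px(361,179,.008),px(501,193,.008),px(348,300,.008)
az=lambda v:np.degrees(np.arctan2(v[1],v[0]))
print(a,b,c,np.linalg.norm(a-b),np.linalg.norm(a-c),az(a-b),az(c-a)-90+0)
```

```text
lens [ 0.65843114 -0.18905839  0.085     ]
[ 0.61185735 -0.1541913   0.008     ] [ 0.69717666 -0.14511577  0.008     ] [ 0.61861152 -0.23077775  0.008     ] 0.08580063737472252 0.07688369642070017 -173.92820171555047 -174.9601197488209
```

```bash
python3 -m jog '{"offset":[[-0.006,0.026,-0.01],[-0.006,0.026,-0.01],[-0.006,0.026,-0.01],[-0.006,0.026,-0.01],[-0.006,0.026,-0.01],[-0.006,0.026,-0.01],[-0.005,0.02,-0.02],[0,0,-0.04],[0,0,-0.04],[0,0,-0.04],[0,0,-0.04],[0,0,-0.02],[0,0,-0.013],[0,0,0],[0,0,0]],"yaw":[0,0,0,0,0,0,0,0,0,0,0,0,0,0,0],"jaw":[0,0,0,0,0,0,0,0,0,0,0,0,0,0,0]}' 30
python3 - <<'E'
from h import *
p=shot('wrist','w5.png'); tips(p,['shaker'])
E
```

```text
clock: 12.48
position: [0.5889, 0.0049, 0.0391]
ee_rot: [0.63, 0.777, 0.0, 0.0]
ft_force: [-0.1, 0.7, 1.1]
grip_width: 1.0
grasp_force: 0.0
shaker [(0.64, [0.5888, 0.0039, 0.0059])]
```

View pics/w5.png

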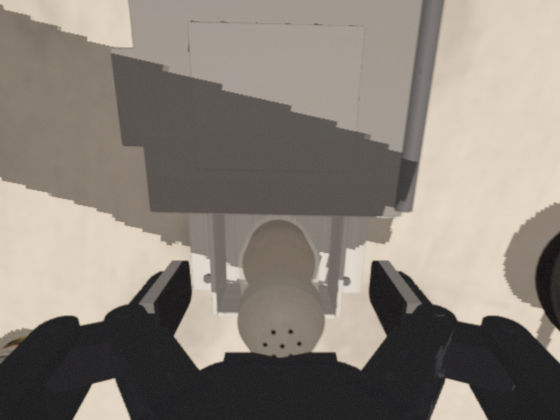

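The shaker is centred between the pads. I'll close and lift 20 mm.

```bash
python3 -m jog '{"offset":[[0,0,0],[0,0,0],[0,0,0],[0,0,0],[0,0,0],[0,0,0],[0,0,0],[0,0,0]],"yaw":[0,0,0,0,0,0,0,0],"jaw":[0.3,0.5,0.7,0.9,0.9,0.9,0.9,0.9]}' 30;  python3 -m jog '{"offset":[[0,0,0.004],[0,0,0.008],[0,0,0.008],[0,0,0],[0,0,0]],"yaw":[0,0,0,0,0],"jaw":[0.9,0.9,0.9,0.9,0.9]}' 30
python3 - <<'E'
from h import *
p=shot('wrist'); tips(p,['shaker'])
E
```

```text
clock: 13.25
position: [0.5888, 0.0043, 0.0392]
ee_rot: [0.63, 0.776, 0.0, 0.0]
ft_force: [-2.7, 0.4, 6.6]
grip_width: 0.443
grasp_force: 29.6
clock: 13.67
position: [0.589, 0.0044, 0.0591]
ee_rot: [0.63, 0.776, 0.001, 0.0]
ft_force: [-0.0, 0.5, -0.7]
grip_width: 0.441
grasp_force: 29.9
shaker [(0.82, [0.5881, 0.0054, 0.0265]), (0.47, [0.5643, 0.1314, 0.0003])]
```

```bash
python3 -m jog '{"offset":[[0.0006,-0.0028,0],[0.0006,-0.0028,0],[0.0006,-0.0028,0],[0.0006,-0.0028,0],[0.0006,-0.0028,0],[0.0006,-0.0028,0],[0,0,0]],"yaw":[0,0,0,0,0,0,0],"jaw":[0.9,0.9,0.9,0.9,0.9,0.9,0.9]}' 30;  python3 -m jog '{"offset":[[0.0006,-0.0028,0],[0.0006,-0.0028,0],[0.0006,-0.0028,0],[0.0006,-0.0028,0],[0,0,0],[0,0,0]],"yaw":[0,0,0,0,0,0],"jaw":[0.9,0.9,0.9,0.9,0.9,0.9]}' 30
python3 - <<'E'
from h import *
p=shot('wrist'); tips(p,['shaker'])
p=shot('side','s6.png')
m=manip.masks_of(p,'shaker'); print([(d['score'],d['region'].sum(),np.argwhere(d['region']).mean(0)) for d in m])
c=np.argwhere(m[0]['region']).mean(0).astype(int)
cv2.imwrite('pics/s6.png',cv2.resize(cv2.cvtColor(p['frame'],cv2.COLOR_RGB2BGR)[c[0]-50:c[0]+40,c[1]-60:c[1]+60],None,fx=5,fy=5,interpolation=cv2.INTER_CUBIC))
E
```

```text
clock: 14.35
position: [0.5923, -0.0102, 0.059]
ee_rot: [0.63, 0.777, 0.001, -0.001]
ft_force: [-3.6, 8.6, 6.8]
grip_width: 0.438
grasp_force: 31.3
clock: 14.85
position: [0.5955, -0.0211, 0.0603]
ee_rot: [0.63, 0.777, 0.002, -0.001]
ft_force: [-6.7, 9.1, 18.0]
grip_width: 0.438
grasp_force: 36.2
shaker [(0.77, [0.5926, -0.0021, 0.0337])]
[(0.8, np.int64(214), array([209.18224299, 270.42523364]))]
```

View pics/s6.png

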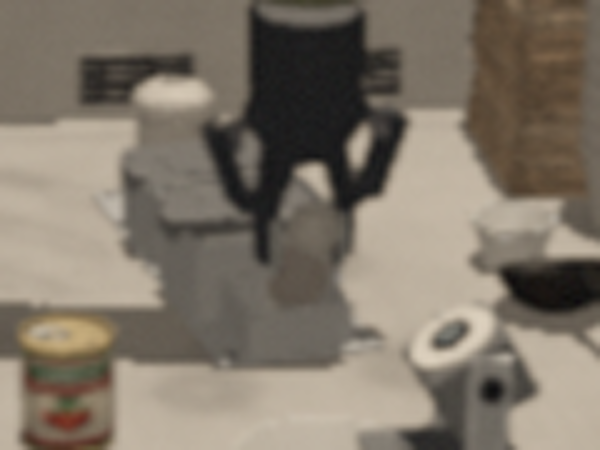

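The side crop shows the shaker at (305,240) tilting in the pads, about 20° so far. I'll push on with a slight lift to relieve the friction on the rim.

```bash
python3 -m jog '{"offset":[[0,0,0.002],[0.0004,-0.002,0.002],[0.0006,-0.0025,0.001],[0.0006,-0.0025,0.001],[0,0,0],[0,0,0]],"yaw":[0,0,0,0,0,0],"jaw":[0.9,0.9,0.9,0.9,0.9,0.9]}' 30
python3 - <<'E'
from h import *
o=obs()
for n in ['wrist','wrist','side','scene']: tips(shot(n),['shaker'])
E
```

```text
clock: 15.55
position: [0.5962, -0.0311, 0.0644]
ee_rot: [0.631, 0.776, 0.0, 0.0]
ft_force: [-0.8, 2.8, 2.6]
grip_width: 0.437
grasp_force: 30.8
{'clock': 15.55, 'position': [0.596, -0.031, 0.064], 'ee_rot': [0.631, 0.776, 0.0, 0.0], 'ft_force': [-0.755, 2.763, 2.587], 'grip_width': 0.437, 'grasp_force': 30.845}
shaker [(0.92, [0.5929, -0.0015, 0.0415])]
shaker [(0.77, [0.592, -0.0021, 0.0423])]
shaker [(0.57, [0.5894, 0.0019, 0.0374]), (0.32, [0.7642, 0.1156, -0.0062])]
shaker [(0.55, [0.5914, -0.0037, 0.0362])]
```

Tilt is about 30°, with the base 58 mm from the grasp point. I'll lift out, then yaw −97° while moving toward the reader, staying high.

```bash
python3 -m jog '{"offset":[[0,0,0.008],[0,0,0.016],[0,0,0.02],[0,0,0.025],[0,0,0.025],[0,0,0.025],[0,0,0.025],[0,0,0.02],[0,0,0.016],[0,0,0],[0,0,0]],"yaw":[0,0,0,0,0,0,0,0,0,0,0],"jaw":[0.9,0.9,0.9,0.9,0.9,0.9,0.9,0.9,0.9,0.9,0.9]}' 40; python3 -m jog '{"offset":[[-0.001,-0.006,0],[-0.001,-0.011,0],[-0.001,-0.011,0],[-0.001,-0.011,0],[-0.001,-0.011,0],[-0.001,-0.011,0],[-0.001,-0.011,0],[-0.001,-0.011,0],[-0.001,-0.011,0],[-0.001,-0.011,0],[-0.002,-0.011,0],[-0.002,-0.011,0],[-0.002,-0.011,0],[-0.002,-0.011,0],[0,-0.011,0],[0,-0.004,0],[0,0,0],[0,0,0]],"yaw":[-3,-6,-6,-6,-6.4,-6.4,-6.4,-6.4,-6.4,-6.4,-6.4,-6.4,-6.4,-6.4,-6,-6,0,0],"jaw":[0.9,0.9,0.9,0.9,0.9,0.9,0.9,0.9,0.9,0.9,0.9,0.9,0.9,0.9,0.9,0.9,0.9,0.9]}' 40
python3 - <<'E'
from h import *
o=obs();print(np.round(o['joint_pos'],2))
for n in ['wrist','scene','side','wrist','scene','side']: 
    p=shot(n,n+'7.png'); tips(p,['shaker','reader_head','reader_focus'])
E
```

```text
clock: 16.87
position: [0.5964, -0.0314, 0.2449]
ee_rot: [0.631, 0.776, 0.0, 0.001]
ft_force: [0.4, 0.1, -0.6]
grip_width: 0.43
grasp_force: 39.6
clock: 18.37
position: [0.5776, -0.1947, 0.2431]
ee_rot: [0.999, 0.044, -0.001, 0.0]
ft_force: [-0.2, 0.2, -1.1]
grip_width: 0.432
grasp_force: 39.6
{'clock': 18.367, 'position': [0.578, -0.195, 0.243], 'ee_rot': [0.999, 0.044, -0.001, 0.0], 'ft_force': [-0.17, 0.187, -1.129], 'grip_width': 0.432, 'grasp_force': 39.587}
[-0.39  0.37  0.83  1.52 -0.27  1.37 -1.02]
shaker [(0.97, [0.6058, -0.189, 0.2181])]
reader_head [(0.68, [0.657, -0.1863, 0.0797])]
reader_focus []
shaker [(0.89, [0.6068, -0.1957, 0.2167]), (0.58, [0.5503, 0.1726, 0.0677])]
reader_head [(0.87, [0.6276, -0.5492, 0.0861]), (0.75, [0.5506, 0.1741, 0.0705]), (0.59, [0.6595, -0.192, 0.0864])]
reader_focus [(0.97, [0.6064, -0.1948, 0.1722]), (0.94, [0.5772, -0.5494, 0.1736]), (0.69, [0.5361, 0.2536, 0.0035])]
shaker [(0.85, [0.6023, -0.1888, 0.219]), (0.73, [0.5387, 0.2535, -0.0004])]
reader_head [(0.73, [0.63, -0.5442, 0.0814]), (0.63, [0.7632, 0.1163, -0.002]), (0.59, [0.654, -0.1888, 0.0877])]
reader_focus []
shaker [(0.9, [0.6067, -0.1923, 0.2161])]
reader_head [(0.67, [0.6548, -0.1884, 0.0812])]
reader_focus []
shaker [(0.81, [0.6073, -0.1936, 0.2171]), (0.43, [0.7629, 0.1162, -0.0004]), (0.25, [0.6577, -0.1895, 0.0885])]
reader_head [(0.72, [0.6281, -0.5489, 0.0853]), (0.67, [0.6565, -0.1911, 0.0849])]
reader_focus [(0.85, [0.5777, -0.5493, 0.174]), (0.81, [0.6068, -0.1919, 0.1728])]
shaker [(0.73, [0.603, -0.1849, 0.2182])]
reader_head [(0.84, [0.6545, -0.1891, 0.0867]), (0.66, [0.6304, -0.5472, 0.0861])]
reader_focus [(0.69, [0.5642, 0.0822, 0.0665])]
```

```bash
python3 -m jog '{"offset":[[0.001,-0.001,-0.005],[0.001,-0.001,-0.01],[0,0,-0.01],[0,0,-0.01],[0,0,-0.007],[0,0,-0.003],[0,0,0],[0,0,0],[0,0,0]],"yaw":[0,0,0,0,0,0,0,0,0],"jaw":[0.9,0.9,0.9,0.9,0.9,0.9,0.9,0.9,0.9]}' 40
python3 - <<'E'
from h import *
o=obs()
T=R.from_quat(o['ee_rot']).as_matrix()
B=[];ims=[]
def outline(base,az,tilt):
    a=np.radians(az);t=np.radians(tilt);d=np.array([np.cos(a)*np.sin(t),np.sin(a)*np.sin(t),np.cos(t)])
    u=np.cross(d,[0,0,1]);u/=np.linalg.norm(u);w=np.cross(d,u);f=np.linspace(0,2*np.pi,40)
    return [base+h*d+r*(np.outer(np.cos(f),u)+np.outer(np.sin(f),w)) for h,r in [(0,.022),(.066,.022),(.074,.017),(.09,.017)]]
for n in ['scene','side','wrist']:
    p=shot(n); tips(p,['shaker','reader_head','reader_focus'])
    im=cv2.cvtColor(p['frame'],cv2.COLOR_RGB2BGR);K=p['camera_matrix']
    b=np.array([.607,-.193,.1725])
    if n=='wrist':
        He=p['hand_eye'];e=T@He[:3,3]+o['position'];A=T@He[:3,:3]
    else: e=p['eye'];A=R.from_quat(p['attitude']).as_matrix()
    def pr(X): c=(X-e)@A; return np.c_[K[0,2]+K[0,0]*c[:,0]/-c[:,2],K[1,2]-K[1,1]*c[:,1]/-c[:,2]]
    s=2 if n=='wrist' else 6
    c=pr(b[None])[0].astype(int); hw,hh=(390//s//2*2//2,290//s)
    x0=max(0,min(560-2*hw,c[0]-hw));y0=max(0,min(420-2*hh,c[1]-hh))
    cr=cv2.resize(im[y0:y0+2*hh,x0:x0+2*hw],None,fx=s,fy=s,interpolation=cv2.INTER_CUBIC)
    raw=cr.copy()
    for q in outline(b,184.5,30): cv2.polylines(cr,[np.int32((pr(q)-[x0,y0])*s)],True,(0,0,255),1)
    if n!='wrist': ims.append(np.hstack([cr[100:400,200:580],raw[100:400,200:580]]))
    else: cv2.imwrite('pics/w8.png',cr)
cv2.imwrite('pics/c8.png',np.vstack(ims))
E
```

```text
clock: 20.32
position: [0.5804, -0.1968, 0.1998]
ee_rot: [0.999, 0.042, 0.0, 0.0]
ft_force: [-0.1, -0.2, -0.7]
grip_width: 0.431
grasp_force: 39.6
{'clock': 20.317, 'position': [0.58, -0.197, 0.2], 'ee_rot': [0.999, 0.042, 0.0, 0.0], 'ft_force': [-0.135, -0.177, -0.678], 'grip_width': 0.431, 'grasp_force': 39.596}
shaker [(0.61, [0.61, -0.1955, 0.172])]
reader_head [(0.78, [0.628, -0.5501, 0.0866]), (0.66, [0.6582, -0.1948, 0.0867]), (0.56, [0.7639, 0.1168, 0.0012])]
reader_focus [(0.63, [0.5797, -0.5517, 0.1744]), (0.61, [0.604, -0.1933, 0.1745])]
shaker [(0.78, [0.605, -0.1915, 0.1739])]
reader_head [(0.91, [0.6311, -0.5476, 0.0836]), (0.7, [0.6514, -0.1894, 0.0862])]
reader_focus []
shaker [(0.79, [0.6084, -0.1898, 0.175])]
reader_head [(0.62, [0.6576, -0.187, 0.0823])]
reader_focus []
```

View pics/c8.png

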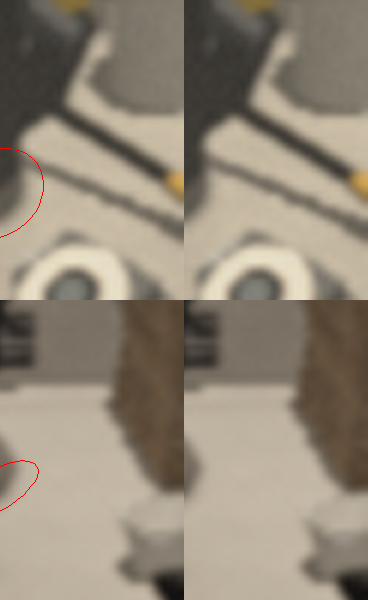

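View pics/w8.png

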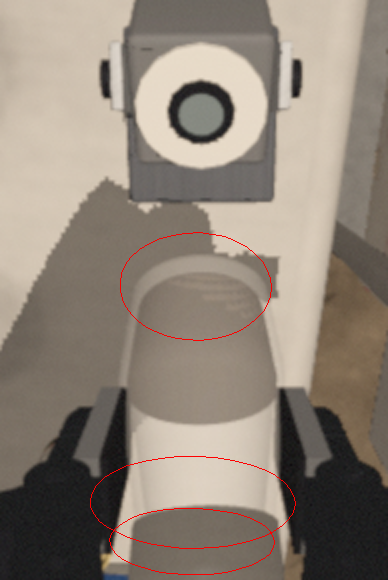

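Wrist crop: the lens is at (201,112) and the body is symmetric about u≈202, so the azimuth lines up. The base edge at v≈255 differs from the overlay's 233, so I'll fit the shaker pose numerically to the masks in all three views.

```bash
cat > fit.py <<'E'
from h import *
from scipy.optimize import minimize
o=obs();T=R.from_quat(o['ee_rot']).as_matrix();V=[]
for n in ['wrist','scene','side']:
    p=shot(n);K=p['camera_matrix']
    if n=='wrist': He=p['hand_eye'];e=T@He[:3,3]+o['position'];A=T@He[:3,:3]
    else: e=np.array(p['eye']);A=R.from_quat(p['attitude']).as_matrix()
    ms=[m for m in manip.masks_of(p,'shaker')]
    def pr(X,e=e,A=A,K=K): c=(X-e)@A; return np.c_[K[0,2]+K[0,0]*c[:,0]/-c[:,2],K[1,2]-K[1,1]*c[:,1]/-c[:,2]]
    ex=pr(np.array([[.595,-.194,.2]]))[0]
    m=min(ms[:3],key=lambda m:np.hypot(*(np.argwhere(m['region']).mean(0)[::-1]-ex)))['region']
    g=p['frame'].max(2)
    V.append((n,m,g,pr)); 
    print(n,round(ms[0]['score'],2),m.sum(),np.argwhere(m).mean(0).round(1),'exp',ex[::-1].round(1),'lens proj',pr(np.array([[.657,-.189,.085]]))[0].round(1))
    if n=='wrist':
        for r in range(0,420,12):
            c=np.flatnonzero(m[r]); 
            if len(c): print(r,c.min(),c.max(),len(c))
f=np.linspace(0,2*np.pi,48)
def model(b,az,t):
    a=np.radians(az);t=np.radians(t);d=np.array([np.cos(a)*np.sin(t),np.sin(a)*np.sin(t),np.cos(t)])
    u=np.cross(d,[0,0,1.]);u/=np.linalg.norm(u);w=np.cross(d,u)
    return np.vstack([b+h*d+r*(np.outer(np.cos(f),u)+np.outer(np.sin(f),w)) for h,r in [(0,.022),(.066,.022),(.074,.017),(.09,.017)]])
def loss(x,views,az):
    L=0
    for n,m,g,pr in views:
        q=pr(model(np.array(x[:3]),az,x[3])); s=np.zeros((420*1,560),np.uint8)
        def hull(a): cv2.fillConvexPoly(s,np.int32(np.round(cv2.convexHull(np.float32(a))*16)),1,cv2.LINE_8,4)
        for i in range(3): hull(q[48*i:48*i+96])
        s=s>0; L+=((m&~s).sum()+(s&~m&(g>75)).sum())/m.sum()
    return L
yaw=np.degrees(np.arctan2(T[1,1],T[0,1])); az=(yaw+90)%360; az=az if 90<az<270 else (az+180)%360
print('az by jaws',az)
for name,vs in [('wrist',V[:1]),('scene+side',V[1:]),('all',V)]:
    best=min((minimize(loss,[.606,-.193,.1725,t],args=(vs,az),method='Nelder-Mead',options=dict(initial_simplex=np.array([[.606,-.193,.1725,t],[.611,-.193,.1725,t],[.606,-.188,.1725,t],[.606,-.193,.1775,t],[.606,-.193,.1725,t+5]]),maxiter=300)) for t in (22,30,38)),key=lambda r:r.fun)
    print(name,best.x.round(4),round(best.fun,3))
for t in range(18,44,4):
    b=min((minimize(lambda y:loss([*y,t],V,az),[.606,-.193,.1725],method='Nelder-Mead',options=dict(initial_simplex=np.array([[.606,-.193,.1725],[.611,-.193,.1725],[.606,-.188,.1725],[.606,-.193,.1775]]),maxiter=150)) for _ in [0]),key=lambda r:r.fun)
    print(t,b.x.round(4),round(b.fun,3))
E
python3 fit.py
```

```text
{'clock': 20.917, 'position': [0.58, -0.197, 0.199], 'ee_rot': [0.999, 0.042, 0.0, 0.0], 'ft_force': [-0.511, -0.893, -0.781], 'grip_width': 0.434, 'grasp_force': 39.59}
wrist 0.61 12414 [270.8 280. ] exp [238.7 276.7] lens proj [278.3 113.4]
192 251 306 56
204 244 312 69
216 243 315 73
228 241 318 78
240 240 320 81
252 242 317 76
264 242 317 76
276 242 318 77
288 243 317 75
300 245 316 72
312 246 316 71
324 244 318 75
336 244 319 76
348 244 319 76
scene 0.8 257 [189.7 285.4] exp [188.4 291.3] lens proj [307.1 212. ]
side 0.68 314 [189.6 274.5] exp [189.5 279.9] lens proj [299.6 225.1]
az by jaws 184.85849910976867
wrist [ 0.5995 -0.1951  0.1605 32.8418] 0.046
scene+side [ 0.5995 -0.1887  0.1741 26.1271] 1.034
all [ 0.6024 -0.1935  0.1762 32.0233] 1.202
18 [ 0.5945 -0.1934  0.1772] 1.306
22 [ 0.5967 -0.1914  0.1756] 1.255
26 [ 0.597  -0.1939  0.1748] 1.212
30 [ 0.5999 -0.1948  0.1759] 1.19
34 [ 0.6028 -0.1942  0.1769] 1.199
38 [ 0.6055 -0.1948  0.1794] 1.268
42 [ 0.6069 -0.1939  0.1792] 1.388
```

The fits and the networks agree: tilt is about 31°, the base is about 2 mm high, and azimuth and lateral position line up with the lens. I'll lower 2 mm, let it settle, check lids and bystanders, then hand in.

```bash
python3 -m jog '{"offset":[[0,0,-0.001],[0,0,-0.001],[0,0,0],[0,0,0],[0,0,0],[0,0,0]],"yaw":[0,0,0,0,0,0],"jaw":[0.9,0.9,0.9,0.9,0.9,0.9]}' 40
python3 - <<'E'
from h import *
for n in ['scene','side','wrist']: tips(shot(n),['shaker','reader_head','lid_left_press','lid_right_press','dredge','tin','portion_cup'])
E
```

```text
clock: 21.72
position: [0.5802, -0.1967, 0.1974]
ee_rot: [0.999, 0.042, 0.0, 0.0]
ft_force: [-0.2, 0.2, -1.3]
grip_width: 0.434
grasp_force: 39.6
shaker [(0.78, [0.6108, -0.1965, 0.17]), (0.22, [0.556, 0.1791, 0.0691])]
reader_head [(0.74, [0.6568, -0.1936, 0.0861]), (0.72, [0.6284, -0.5497, 0.0831])]
lid_left_press [(0.85, [0.5541, 0.1738, 0.0703])]
lid_right_press [(0.73, [0.5654, 0.0837, 0.069]), (0.37, [0.4353, -0.1331, 0.0025])]
dredge [(0.8, [0.5326, 0.2558, 0.0023])]
tin [(0.76, [0.4378, -0.1345, 0.002])]
portion_cup [(0.55, [0.7646, 0.1154, -0.0001])]
shaker [(0.68, [0.6045, -0.1901, 0.1704])]
reader_head [(0.66, [0.6314, -0.5464, 0.0822]), (0.54, [0.656, -0.189, 0.0848])]
lid_left_press [(0.66, [0.5542, 0.1789, 0.0684])]
lid_right_press [(0.83, [0.5651, 0.0803, 0.0666])]
dredge []
tin [(0.65, [0.4381, -0.1302, 0.0025]), (0.22, [0.5417, 0.2546, 0.0012])]
portion_cup []
shaker [(0.71, [0.6106, -0.1938, 0.171])]
reader_head [(0.88, [0.6527, -0.1854, 0.0824])]
lid_left_press []
lid_right_press []
dredge []
tin []
portion_cup []
```

Lids read shut and the bystanders haven't moved. The per-camera base-to-lens differences suggest about 3 mm more toward −x, so I'll make that last trim and hand in.

```bash
python3 -m jog '{"offset":[[-0.001,0,0],[-0.002,0,0],[0,0,0],[0,0,0],[0,0,0],[0,0,0]],"yaw":[0,0,0,0,0,0],"jaw":[0.9,0.9,0.9,0.9,0.9,0.9]}' 40 && python3 -c "
from h import *
print(manip.hand_in())"
```

```text
clock: 23.42
position: [0.5772, -0.1967, 0.1974]
ee_rot: [0.999, 0.042, 0.0, 0.0]
ft_force: [-0.4, -0.1, -1.1]
grip_width: 0.433
grasp_force: 39.6
the job is handed in; nothing more can be done
None
```

Job handed in at 23.4 s: both lids are pressed shut and the shaker is held about 10 cm from the lens, tilted about 30° so its base faces it. Position (a few mm) and tilt (a few degrees) are camera estimates, and the hand-in returned no verdict.

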